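# Push the pans onto their hob rings

## Robot

A 7-joint arm with a two-finger parallel gripper is mounted at the origin on the work surface. World frame = base frame: x ahead of the robot, y to its left, z up, the work surface at z = 0. Lengths are in m, angles in rad, forces in N, time in s.
With the tool pointing down it reaches from about 0.4 to 0.85 m from the base axis. Payload 10.4 kg.
Tool frame: the origin (TCP) lies midway between the tips of the shut fingers; the grasp point (between the pads) lies 19 mm behind it; z points along the fingers, x is the direction in which the jaws open and shut, and the axes are right-handed (so a half turn about z gives the same grasp; the last joint's range is limited). The gripper opens to 85 mm and grips with 20 to 120 N. Pads are 22 mm wide; open, the fingers measure 114 mm over their backs; the gripper's body (76 mm by 85 mm) begins 54 mm behind the grasp point. The pads swing forward as they close: fully open they stand 13 mm farther back than shut.
Start: joints at [1.204, 0.332, -0.065, 1.46, 0.022, 1.35, -0.088], TCP at [0.211, -0.588, 0.231] pointing down, gripper open.
Joint ranges: [-2.6, 2.6], [-0.5, 2.12], [-1.47, 1.34], [0.16, 2.42], [-1.27, 4.41], [0.06, 2.06], [-2.6, 2.6]. Speed limits (rad/s): [2.22, 2.22, 2.79, 2.79, 3.14, 3.14, 3.14].

## Interface

Orientations are given as a unit quaternion [x, y, z, w].
In Python, from workcell import monitor, eyes, ticket, models gives the robot as it stands.
- The arm moves only by the tool servo_tool, never from a script. Its argument "motion" is a list of rows, each a list of 7 numbers: the opening, from 0 (shut) to 1 (fully open), then the shift along the tool's x, y, z in m, then the turn, a rotation vector about the tool's x, y, z in degrees. In form: [[fingers, tx, ty, tz, rx, ry, rz], ...]. A call has 1 to 20 rows; each row is the pose to reach, as a shift and turn from the pose commanded when the call began, along the tool's axes at that moment; what a row does not reach only later rows make up. A row lasts 1/8 s, in which the tool goes at most 62.5 mm and 10.7 degrees, less where a joint would pass 70% of its speed; a pose out of reach is approached as far as the arm can. A call with a gripper value outside its range is refused whole. The fingers move at their own pace and stop on an object; "grip_force" is the grip in N (left out, the last holds). Time passes only in rows, so rows that repeat a pose let the fingers close. It gives the time, the measured TCP pose, the force and the opening at its end, in the units of the state.
- monitor.get_obs(): the state, without advancing time (a new reading comes with each control period).
- eyes.camera(name): name is "scene" or "side" or "wrist"; returns (picture, depth): 384x512x3 uint8, blue, green, red; 384x512 float32, m along the optical axis (not along the pixel's ray), 0 where there is no reading.
- eyes.camera_info(name): a dict with "intrinsics" (3x3 intrinsics, pixels), "extrinsics" (4x4, takes a point from world to camera coordinates); the wrist camera has in their place "tool_from_camera" (4x4, takes a point from camera to tool coordinates, whose origin is the TCP and whose axes are the tool frame's). Camera axes: x right, y down, z forward; pixel columns grow to the right and rows downward; lengths in m; the calibration is good to about 2 mm. A picture is of the moment at which its call begins: read the wrist's pose just before it. camera_info takes no time and is no camera call.
- ticket.hand_in(): hands the job in, once; it reports no verdict.
Trained networks look in the newest picture that a camera, given by its name, has taken for a name from the list of things; names that differ only in an ending like _2 or _b are one class to them, and where a whole thing is asked for, a point or a joint stands for the part that bears it (a point fixed in the world has none). Each returns a list of dicts, best first, with "confidence" (0 to 1); they miss things now and then, are a little off and sometimes report something else, mostly with a low value. They report only what shows in the picture. A call takes as long as a camera call. They do not tell look-alikes from the thing itself.
- models.boxes_of(camera, thing): "point" ([x, y, z] in m, in the coordinates of the camera as it stood for that picture, good to about 4 mm: the middle of the surface that is visible of it).
The state is a dict: "clock": time; "joint_pos": joint angles; "joint_velocities": joint speeds; "tau": joint torques, N m; "position": TCP position; "ee_rot": TCP orientation; "ft_force": force on the tool from outside, world axes, zero at the start; "torque": the same for the moment, N m; "grip_width": opening from 0.0 (shut) to 1.0 (fully open).
Only numpy, scipy, OpenCV 4.12 (cv2) and the standard library are available. Lean on these libraries where they do the work, as an engineer would, in place of code of your own. Each camera call takes 0.05 s, during which the arm holds its last target. There are 200 camera calls.

## Task

The two pans have been left off their marks on the hob. Push each one along the glass with the fingers until its base stands wholly inside the ring of its own size, the small saucepan in the small ring and the wide pot in the large ring. Keep the pans sliding flat on the glass, never lifted or tipped, and leave everything else on the worktop where it stands.

Things in the scene. Friction and masses are not known exactly. Their poses are not given: they have to be found in the camera images.
- milk_pan: Smaller open steel saucepan: upright round wall, base and rim 116 mm across outside, rim 75 mm high, 0.35 to 0.55 kg. Origin: centre of its underside, z up. One straight black handle along its own +x, pointing away from the robot within 0.6 rad, reaching 173 mm from its axis, 56 to 84 mm above the surface. Slides with ordinary friction (2 to 6 N).
- stew_pot: Larger open steel pot: upright round wall, base and rim 160 mm across outside, rim 85 mm high, 0.6 to 0.9 kg. Origin: centre of its underside, z up. Two small loop ears on its own +y and -y sides (robot's left and right, within 0.4 rad), reaching 100 mm from its axis, 48 mm long, 65 mm above the surface. Slides with ordinary friction (3 to 10 N).
- small_ring: The smaller of the two pale ring lines printed on the black hob glass, flat, fixed: line 4 mm wide, 140 mm inside, 148 mm outside diameter. Origin: its centre, at surface height. May be the left or the right one.
- large_ring: The larger of the two pale ring lines printed on the black hob glass, flat, fixed: line 4 mm wide, 184 mm inside, 192 mm outside diameter. Origin: its centre, at surface height. 320 mm from the small ring's centre.
- hob: Black hob glass, 360 mm deep, 700 mm wide, flush with the worktop (height 0, no edge to catch on), fixed. Origin: its centre; x to its far edge, y to its left. The rings lie on its y axis, 160 mm either side of the centre. Each pan starts on the robot's side of its own ring, 45 to 90 mm short of it and up to 45 mm to one side.
- salt_cellar: Bystander: white ceramic salt cellar, 52 mm wide, 45 mm high, standing on the glass just behind the middle, between the two rings. Origin: centre of its underside.
- egg_timer: Bystander: round white wind-up timer, 56 mm wide, 57 mm high, at the left end of the glass. Origin: centre of its underside.
- mug: Bystander: white mug, 80 mm wide, 90 mm high, at the left. Origin: centre of its underside.
- sugar_jar: Bystander: glass jar, 84 mm wide, 120 mm high, at the right. Origin: centre of its underside.
- oil_bottle: Bystander: green bottle, 64 mm wide, 230 mm high, at the right, beyond the jar. Origin: centre of its underside.
- pepper_mill: Bystander: dark wooden mill, 56 mm wide, 180 mm high, at the left, beyond the mug. Origin: centre of its underside.
- wooden_spatula: Bystander: flat wooden spatula, 270 mm long, 8 mm thick, lying crosswise along the far edge of the glass.
Things that resemble listed ones, but are neither listed nor needed, are in the scene too. What is shaped like the milk_pan but green is not meant.

How it is judged:
By the outcome, as a careful person would: the job done as asked, in the order asked, and still so for the second after the job is handed in, with the robot touching nothing.
It also fails if it takes over 58 s, if anything falls off the work surface, if the arm or the gripper's body presses on something with over 40 N, if the wrist force passes 120 N, or if a joint passes its speed limit or range.

## Working session

There is one attempt and no reset: what is moved stays moved. The work goes in short steps, Python scripts to look and compute and a tool call to move; the robot and the scene stay as the last step left them, time stands still between calls to the robot, and variables do not carry over. Pictures are saved under pics/ and viewed, about 8 in all and at most 12, crops included, and the job is handed in when it is done.

Besides the shell and the picture viewer there is one more tool, called after "Request:" as name(argument=value, ...), one argument or row to a line, values as JSON. servo_tool: Moves the arm, as the interface text tells. Its arguments: {"type":"object","properties":{"motion":{"type":"array"},"grip_force":{"type":"number"}},"required":["motion"]}

```bash
mkdir -p pics
cat > h.py <<'E'
import numpy as np, cv2
from workcell import monitor, eyes, ticket, models
def cloud(cam, d):
    i=eyes.camera_info(cam); K=np.array(i["intrinsics"]); T=np.linalg.inv(np.array(i["extrinsics"]))
    v,u=np.indices(d.shape); P=np.stack([(u-K[0,2])*d/K[0,0],(v-K[1,2])*d/K[1,1],d],-1)
    W=P@T[:3,:3].T+T[:3,3]; W[d==0]=np.nan
    return W
def top(cam,name,res=0.002):
    # worktop bird's eye: image homography of z=0 plane; rows = x decreasing, cols = y decreasing
    pass
E
python3 - <<'E'
from h import *
for c in ("scene","side"):
    im,d=eyes.camera(c); cv2.imwrite(f"pics/{c}0.png",im); np.save(f"{c}0.npy",d)
    i=eyes.camera_info(c); T=np.linalg.inv(np.array(i["extrinsics"])); print(c,T[:3,3].round(3),T[:3,2].round(2))
    for n in ("milk_pan","stew_pot","small_ring","large_ring","hob","salt_cellar","egg_timer"):
        for r in models.boxes_of(c,n)[:3]:
            print(n,round(r["confidence"],2),(T@np.append(r["point"],1))[:3].round(3))
o=monitor.get_obs(); print(o)
E
```

```text
scene [1.709 0.471 1.073] [-0.71 -0.29 -0.64]
milk_pan 0.91 [ 0.318 -0.22   0.045]
milk_pan 0.8 [ 0.617 -0.22   0.043]
milk_pan 0.16 [ 0.459 -0.519  0.074]
stew_pot 0.74 [0.551 0.146 0.04 ]
large_ring 0.94 [0.676 0.116 0.003]
hob 0.79 [ 0.707 -0.042  0.003]
salt_cellar 0.57 [ 0.459 -0.52   0.072]
salt_cellar 0.51 [0.741 0.    0.038]
egg_timer 0.68 [0.638 0.388 0.038]
side [0.317 1.082 1.235] [ 0.13 -0.67 -0.73]
milk_pan 0.83 [ 0.613 -0.22   0.043]
milk_pan 0.73 [ 0.312 -0.245  0.041]
stew_pot 0.76 [0.575 0.121 0.033]
small_ring 0.61 [ 0.439 -0.51   0.084]
small_ring 0.57 [ 0.683 -0.176  0.001]
large_ring 0.88 [0.686 0.15  0.001]
hob 0.62 [ 0.664  0.013 -0.003]
salt_cellar 0.58 [0.726 0.009 0.032]
egg_timer 0.69 [0.627 0.393 0.043]
{'clock': 0.8, 'joint_pos': array([ 1.20439765,  0.33220892, -0.06471045,  1.46007453,  0.02156934,
        1.34991914, -0.0885152 ]), 'joint_velocities': array([ 0.00106552,  0.00106055, -0.00018734,  0.00019347, -0.00125181,
        0.00052825, -0.00205914]), 'tau': array([ 1.97122674e-03, -6.25162625e+01,  5.09404612e-02, -3.91804254e+01,
        1.67182664e-02,  1.63153592e-03, -1.46184829e-05]), 'position': array([ 0.21070719, -0.58843695,  0.23134414]), 'ee_rot': array([ 8.17635954e-01, -5.75735568e-01,  4.83138808e-05,  1.78719018e-06]), 'ft_force': array([-0.16430128,  0.50434813,  0.09409332]), 'torque': array([-0.01071382,  0.01350052,  0.00669593]), 'grip_width': 1.0025444223561475}
```

View pics/scene0.png

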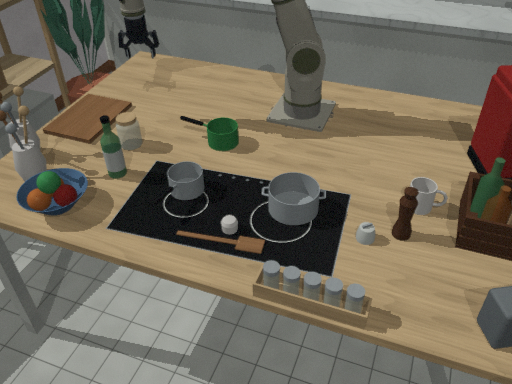

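View pics/side0.png

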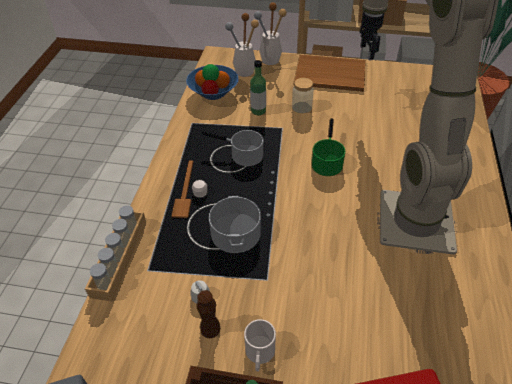

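The steel saucepan is at scene (186,181) / side (247,148). Its look-alike is green, at scene (222,134) / side (328,157), so it's ruled out. The pot is at scene (293,199), the small ring at (186,203) and the large ring at (281,221). Next I'll fit circles to rims and rings, and make an enlarged crop to confirm.

```bash
cat >> h.py <<'E'
from scipy.optimize import least_squares
def fitc(p,c0,r,tol):
    c=np.array(c0,float)
    for t in (tol,tol/2,tol/3):
        e=np.abs(np.hypot(*(p-c).T)-r); q=p[e<t]
        if len(q)<8: return c,0,0
        s=least_squares(lambda c:np.hypot(*(q-c).T)-r,c,loss="soft_l1",f_scale=.002); c=s.x
    return c,len(q),np.abs(np.hypot(*(q-c).T)-r).mean()
def plane(cam,shape,z=0.):
    i=eyes.camera_info(cam); K=np.array(i["intrinsics"]); T=np.linalg.inv(np.array(i["extrinsics"]))
    v,u=np.indices(shape); D=np.stack([(u-K[0,2])/K[0,0],(v-K[1,2])/K[1,1],np.ones(shape)],-1)@T[:3,:3].T
    s=(z-T[2,3])/D[...,2]; return T[:3,3]+D*s[...,None]
def pans(cam,d,cm,cp):
    W=cloud(cam,d); z=W[...,2]
    for n,c,r,h in (("milk",cm,.057,.075),("pot",cp,.079,.085)):
        for zl,zh in ((h-.006,h+.006),(.015,h+.006)):
            p=W[(z>zl)&(z<zh)][:,:2]; p=p[np.hypot(*(p-c).T)<r+.03]
            f=fitc(p,c,r,.02); print(cam,n,f[0].round(4),f[1],round(f[2],4))
def rings(cam,im,d):
    W=cloud(cam,d); P=plane(cam,d.shape); g=cv2.cvtColor(im,cv2.COLOR_BGR2HSV)
    m=(g[...,2]>90)&(g[...,1]<70)&(np.abs(W[...,2])<.012)&(P[...,0]>.45)&(P[...,0]<.9)
    p=P[m][:,:2]
    for n,c,r in (("small",(.69,-.17),.072),("large",(.69,.15),.094)):
        f=fitc(p,c,r,.015); print(cam,n,f[0].round(4),f[1],round(f[2],4))
E
python3 - <<'E'
from h import *
for c in ("scene","side"):
    im=cv2.imread(f"pics/{c}0.png"); d=np.load(f"{c}0.npy")
    pans(c,d,(.617,-.22),(.58,.14)); rings(c,im,d)
    W=cloud(c,d); z=W[...,2]
    for n,cc,h in (("salt",(.735,.0),.035),("timer",(.63,.39),.045)):
        q=W[(z>.01)&(z<.06)&(np.hypot(W[...,0]-cc[0],W[...,1]-cc[1])<.05)]; print(n,q.min(0).round(3),q.max(0).round(3))
im=cv2.imread("pics/side0.png"); cv2.imwrite("pics/crop1.png",cv2.resize(im[120:285,150:355],None,fx=3.5,fy=3.5,interpolation=cv2.INTER_CUBIC))
E
```

```text
scene milk [ 0.6042 -0.215 ] 132 0.002
scene milk [ 0.604  -0.2158] 934 0.002
scene pot [0.5727 0.1478] 211 0.0017
scene pot [0.5724 0.1477] 1692 0.0018
scene small [ 0.6627 -0.1909] 99 0.0014
scene large [0.6865 0.1479] 14 0.0022
salt [ 0.707 -0.029  0.011] [0.757 0.02  0.047]
timer [0.603 0.361 0.01 ] [0.653 0.417 0.059]
side milk [ 0.6034 -0.2159] 106 0.0019
side milk [ 0.6034 -0.2163] 746 0.002
side pot [0.5711 0.1474] 204 0.0015
side pot [0.5711 0.1475] 1412 0.0016
side small [ 0.6634 -0.1924] 80 0.0016
side large [0.6778 0.1442] 25 0.0025
salt [ 0.705 -0.028  0.01 ] [0.779 0.045 0.05 ]
timer [0.599 0.364 0.012] [0.65  0.417 0.06 ]
```

View pics/crop1.png

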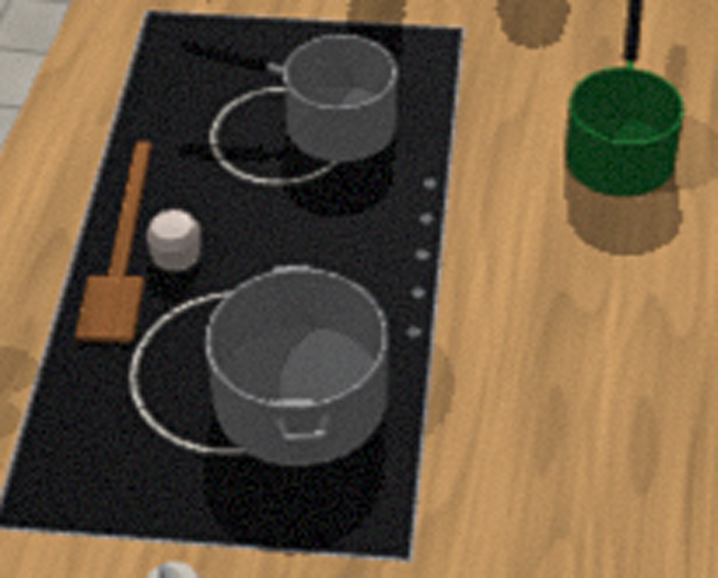

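The crop confirms it: steel pan at (340,100), black handle going up-left, partly over its small ring (270,135). The pot is at (297,365), half over the large ring (220,370). The green pan on the right is the look-alike. The large ring's fit was weak, so I'll fit both rings jointly using the known 320 mm spacing.

```bash
cat >> h.py <<'E'
def rings2(cam,im,d):
    W=cloud(cam,d); P=plane(cam,d.shape); g=cv2.cvtColor(im,cv2.COLOR_BGR2GRAY)
    b=cv2.morphologyEx(g,cv2.MORPH_TOPHAT,np.ones((9,9)))
    m=(b>35)&(W[...,2]<.02)&(P[...,0]>.5)&(P[...,0]<.85)&(P[...,1]>-.36)&(P[...,1]<.33)
    p=P[m][:,:2]
    def res(q):
        a=np.array([np.sin(q[2]),-np.cos(q[2])]); 
        s=np.hypot(*(p-q[:2]-.16*a).T)-.072; l=np.hypot(*(p-q[:2]+.16*a).T)-.094
        return np.where(abs(s)<abs(l),s,l)
    best=None
    for x in np.arange(.62,.74,.01):
        for y in np.arange(-.06,.03,.01):
            for t in (-.1,-.05,0,.05,.1):
                n=(abs(res((x,y,t)))<.005).sum()
                if best is None or n>best[0]: best=(n,(x,y,t))
    s=least_squares(res,best[1],loss="cauchy",f_scale=.001); q=s.x; a=np.array([np.sin(q[2]),-np.cos(q[2])])
    print(cam,"small",(q[:2]+.16*a).round(4),"large",(q[:2]-.16*a).round(4),"yaw",q[2].round(3),"n",len(p),(abs(s.fun)<.003).sum())
E
python3 - <<'E'
from h import *
for c in ("scene","side"):
    rings2(c,cv2.imread(f"pics/{c}0.png"),np.load(f"{c}0.npy"))
from scipy.spatial.transform import Rotation as R
print(R.from_quat(monitor.get_obs()["ee_rot"]).as_matrix().round(3))
E
```

```text
scene small [ 0.6638 -0.1914] large [0.6365 0.1275] yaw 0.085 n 907 304
side small [ 0.6637 -0.192 ] large [0.6382 0.127 ] yaw 0.08 n 657 227
[[ 0.337 -0.941  0.   ]
 [-0.941 -0.337 -0.   ]
 [ 0.    -0.    -1.   ]]
```

Request:
servo_tool(
  motion=[
    [0.7,0,0,-0.05,0,0,0],
    [0.7,-0.03,-0.05,-0.06,0,0,-1],
    [0.7,-0.055,-0.1,-0.06,0,0,-2.2],
    [0.7,-0.08,-0.15,-0.06,0,0,-2.2],
    [0.7,-0.105,-0.2,-0.06,0,0,-2.2],
    [0.7,-0.13,-0.25,-0.06,0,0,-2.2],
    [0.7,-0.158,-0.3,-0.04,0,0,-2.2],
    [0.7,-0.185,-0.35,0.0,0,0,-2.2],
    [0.7,-0.214,-0.405,0.04,0,0,-2.2],
    [0.7,-0.214,-0.405,0.08,0,0,-2.2],
    [0.7,-0.214,-0.405,0.08,0,0,-2.2],
    [0.7,-0.214,-0.405,0.08,0,0,-2.2],
  ],
)

```text
clock: 2.3
position: [0.5199, -0.2521, 0.1532]
ee_rot: [0.828, -0.561, 0.001, 0.0]
ft_force: [0.9, 0.2, 1.3]
grip_width: 0.7
```

Run:
```python
from h import *
from scipy.spatial.transform import Rotation as R
print(np.array(eyes.camera_info("wrist")["tool_from_camera"]).round(3))
o=monitor.get_obs(); print(o["position"],R.from_quat(o["ee_rot"]).as_matrix().round(3),o["grip_width"],o["clock"])
im,d=eyes.camera("side"); cv2.imwrite("pics/side1.png",im)
```

```text
[[ 1.    -0.     0.     0.001]
 [ 0.     0.96   0.278 -0.072]
 [-0.    -0.278  0.96  -0.143]
 [ 0.     0.     0.     1.   ]]
[ 0.51990562 -0.25205135  0.15323152] [[ 0.371 -0.928  0.001]
 [-0.928 -0.371 -0.001]
 [ 0.002 -0.001 -1.   ]] 0.6996610215858992 2.3
```

View pics/side1.png

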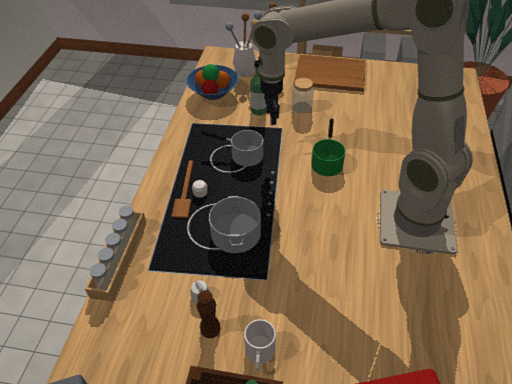

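The view shows the gripper hanging clear behind the steel pan at side (272,105), with nothing disturbed. I'll lower it and push, stopping slightly short.

Request:
servo_tool(
  motion=[
    [0.7,-0.003,0,0.05,0,0,0],
    [0.7,-0.003,0,0.1,0,0,0],
    [0.7,-0.003,0,0.132,0,0,0],
    [0.7,-0.003,0,0.132,0,0,0],
    [0.7,-0.003,-0.012,0.132,0,0,0],
    [0.7,-0.003,-0.022,0.132,0,0,0],
    [0.7,-0.003,-0.03,0.132,0,0,0],
    [0.7,-0.003,-0.037,0.132,0,0,0],
    [0.7,-0.003,-0.044,0.132,0,0,0],
    [0.7,-0.003,-0.051,0.132,0,0,0],
    [0.7,-0.003,-0.058,0.132,0,0,0],
    [0.7,-0.003,-0.065,0.132,0,0,0],
    [0.7,-0.003,-0.071,0.132,0,0,0],
    [0.7,-0.003,-0.076,0.132,0,0,0],
    [0.7,-0.003,-0.08,0.132,0,0,0],
    [0.7,-0.003,-0.084,0.132,0,0,0],
    [0.7,-0.003,-0.086,0.132,0,0,0],
    [0.7,-0.003,-0.088,0.132,0,0,0],
    [0.7,-0.003,-0.088,0.132,0,0,0],
  ],
)

```text
clock: 4.72
position: [0.6006, -0.2147, 0.0193]
ee_rot: [0.829, -0.56, 0.0, -0.0]
ft_force: [-2.3, -1.8, 0.3]
grip_width: 0.7
```

Run:
```python
from h import *
for c in ("side","scene"):
    im,d=eyes.camera(c); cv2.imwrite(f"pics/{c}2.png",im)
    pans(c,d,(.655,-.195),(.5717,.1475))
```

```text
side milk [ 0.6586 -0.1882] 101 0.0021
side milk [ 0.6584 -0.1895] 739 0.0022
side pot [0.5715 0.147 ] 202 0.0017
side pot [0.5711 0.1474] 1421 0.0016
scene milk [ 0.659  -0.1885] 144 0.0021
scene milk [ 0.659 -0.189] 979 0.0019
scene pot [0.5729 0.1475] 205 0.0017
scene pot [0.5723 0.1475] 1693 0.0018
```

Pan at (.6587,-.189) against a target of (.6638,-.1917). I'll nudge it slightly, back off and lift.

Request:
servo_tool(
  motion=[
    [0.7,0.001,-0.002,0,0,0,0],
    [0.7,0.003,-0.003,0,0,0,0],
    [0.7,0.004,-0.004,0,0,0,0],
    [0.7,0.004,-0.004,0,0,0,0],
    [0.7,0.004,0.02,0,0,0,0],
    [0.7,0.004,0.055,0,0,0,0],
    [0.7,0.004,0.06,-0.05,0,0,0],
    [0.7,0.004,0.06,-0.1,0,0,0],
    [0.7,0.004,0.06,-0.15,0,0,0],
    [0.7,0.004,0.06,-0.15,0,0,0],
  ],
)

```text
clock: 6.08
position: [0.5489, -0.2417, 0.1741]
ee_rot: [0.829, -0.56, 0.004, -0.001]
ft_force: [0.7, 0.6, -0.2]
grip_width: 0.701
```

Request:
servo_tool(
  motion=[
    [0.7,-0.05,-0.01,0,0,0,4],
    [0.7,-0.1,-0.02,0,0,0,9],
    [0.7,-0.15,-0.03,0,0,0,14],
    [0.7,-0.2,-0.04,0,0,0,19],
    [0.7,-0.25,-0.05,0,0,0,24],
    [0.7,-0.3,-0.05,0,0,0,29],
    [0.7,-0.35,-0.06,0,0,0,34],
    [0.7,-0.4,-0.07,0,0,0,39],
    [0.7,-0.42,-0.076,0,0,0,39],
    [0.7,-0.42,-0.076,0,0,0,39],
    [0.7,-0.42,-0.076,0,0,0,39],
  ],
)

```text
clock: 7.45
position: [0.4603, 0.176, 0.1688]
ee_rot: [-0.594, 0.805, -0.0, -0.0]
ft_force: [-0.4, -0.4, 0.2]
grip_width: 0.696
```

Run:
```python
from h import *
from scipy.spatial.transform import Rotation as R
o=monitor.get_obs(); M=R.from_quat(o["ee_rot"]).as_matrix(); p=o["position"]; print(p,M.round(3),o["clock"])
for c in ("side","scene"):
    im,d=eyes.camera(c); cv2.imwrite(f"pics/{c}3.png",im)
    pans(c,d,(.662,-.19),(.5717,.1475))
for q in ((.5719,.1474),(.6374,.1272)): print(((np.array(q)-p[:2])@M[:2,:2]).round(4))
```

```text
[0.46029024 0.17600747 0.16882355] [[-0.295 -0.956 -0.   ]
 [-0.956  0.295 -0.   ]
 [ 0.001  0.    -1.   ]] 7.45
side milk [ 0.664  -0.1903] 102 0.0019
side milk [ 0.6635 -0.1905] 751 0.002
side pot [0.571 0.147] 182 0.0015
side pot [0.5711 0.1475] 1384 0.0016
scene milk [ 0.6645 -0.1901] 141 0.0016
scene milk [ 0.6645 -0.19  ] 971 0.0019
scene pot [0.5723 0.1476] 209 0.0019
scene pot [0.5723 0.1475] 1693 0.0019
[-0.0056 -0.1151]
[-0.0056 -0.1836]
```

The milk pan is now within 2 mm of its ring centre. On to the pot.

Request:
servo_tool(
  motion=[
    [0.7,-0.006,0,0.05,0,0,0],
    [0.7,-0.006,0,0.1,0,0,0],
    [0.7,-0.006,0,0.139,0,0,0],
    [0.7,-0.006,0,0.139,0,0,0],
    [0.7,-0.006,-0.012,0.139,0,0,0],
    [0.7,-0.006,-0.022,0.139,0,0,0],
    [0.7,-0.006,-0.03,0.139,0,0,0],
    [0.7,-0.006,-0.037,0.139,0,0,0],
    [0.7,-0.006,-0.044,0.139,0,0,0],
    [0.7,-0.006,-0.051,0.139,0,0,0],
    [0.7,-0.006,-0.058,0.139,0,0,0],
    [0.7,-0.006,-0.065,0.139,0,0,0],
    [0.7,-0.006,-0.072,0.139,0,0,0],
    [0.7,-0.006,-0.078,0.139,0,0,0],
    [0.7,-0.006,-0.083,0.139,0,0,0],
    [0.7,-0.006,-0.087,0.139,0,0,0],
    [0.7,-0.006,-0.09,0.139,0,0,0],
    [0.7,-0.006,-0.092,0.139,0,0,0],
    [0.7,-0.006,-0.092,0.139,0,0,0],
  ],
)

```text
clock: 9.93
position: [0.55, 0.1556, 0.0303]
ee_rot: [-0.594, 0.804, -0.0, 0.0]
ft_force: [-1.3, 1.1, 0.3]
grip_width: 0.701
```

Run:
```python
from h import *
from scipy.spatial.transform import Rotation as R
M=R.from_quat(monitor.get_obs()["ee_rot"]).as_matrix()
for c in ("side","scene"):
    im,d=eyes.camera(c); cv2.imwrite(f"pics/{c}4.png",im)
    pans(c,d,(.664,-.19),(.63,.13))
print(M[:2,:2].round(3))
```

```text
side milk [ 0.664 -0.19 ] 0 0
side milk [ 0.6659 -0.1925] 69 0.0015
side pot [0.6319 0.134 ] 140 0.0015
side pot [0.6323 0.1344] 1052 0.0017
scene milk [ 0.6649 -0.1896] 152 0.0019
scene milk [ 0.6645 -0.1902] 973 0.0019
scene pot [0.6342 0.1354] 240 0.0019
scene pot [0.6346 0.135 ] 1775 0.0018
[[-0.294 -0.956]
 [-0.956  0.294]]
```

Pot at (.6335,.1347), about 8 mm off. I'll nudge it sideways and forward, then retreat.

Request:
servo_tool(
  motion=[
    [0.7,0.002,-0.001,0,0,0,0],
    [0.7,0.004,-0.003,0,0,0,0],
    [0.7,0.006,-0.004,0,0,0,0],
    [0.7,0.007,-0.005,0,0,0,0],
    [0.7,0.008,-0.006,0,0,0,0],
    [0.7,0.008,-0.006,0,0,0,0],
    [0.7,0.008,0.02,0,0,0,0],
    [0.7,0.008,0.05,0,0,0,0],
    [0.7,0.008,0.06,-0.05,0,0,0],
    [0.7,0.008,0.06,-0.1,0,0,0],
    [0.7,0.008,0.06,-0.15,0,0,0],
    [0.7,0.008,0.06,-0.2,0,0,0],
    [0.7,0.008,0.06,-0.2,0,0,0],
  ],
)

```text
clock: 11.65
position: [0.4923, 0.166, 0.2344]
ee_rot: [-0.594, 0.805, -0.002, 0.003]
ft_force: [0.1, -0.3, -1.6]
grip_width: 0.699
```

Run:
```python
from h import *
for c in ("side","scene"):
    im,d=eyes.camera(c); cv2.imwrite(f"pics/{c}5.png",im)
    pans(c,d,(.664,-.19),(.635,.13)); rings2(c,im,d)
a=cv2.imread("pics/side5.png")[110:300,140:300]; b=cv2.imread("pics/scene5.png")[120:290,100:370]
cv2.imwrite("pics/crop5.png",cv2.resize(b,None,fx=2.9,fy=2.9,interpolation=cv2.INTER_CUBIC))
cv2.imwrite("pics/crop6.png",cv2.resize(a,None,fx=3,fy=3,interpolation=cv2.INTER_CUBIC))
```

```text
side milk [ 0.6631 -0.1902] 88 0.0021
side milk [ 0.663  -0.1908] 692 0.002
side pot [0.6387 0.128 ] 197 0.0016
side pot [0.6383 0.1283] 1406 0.0016
side small [ 0.6641 -0.1918] large [0.6383 0.1271] yaw 0.081 n 661 253
scene milk [ 0.6649 -0.1899] 144 0.0018
scene milk [ 0.6645 -0.1902] 981 0.0019
scene pot [0.6399 0.1286] 229 0.0017
scene pot [0.6398 0.1284] 1786 0.0018
scene small [ 0.6627 -0.1921] large [0.6384 0.127 ] yaw 0.076 n 853 284
```

View pics/crop5.png

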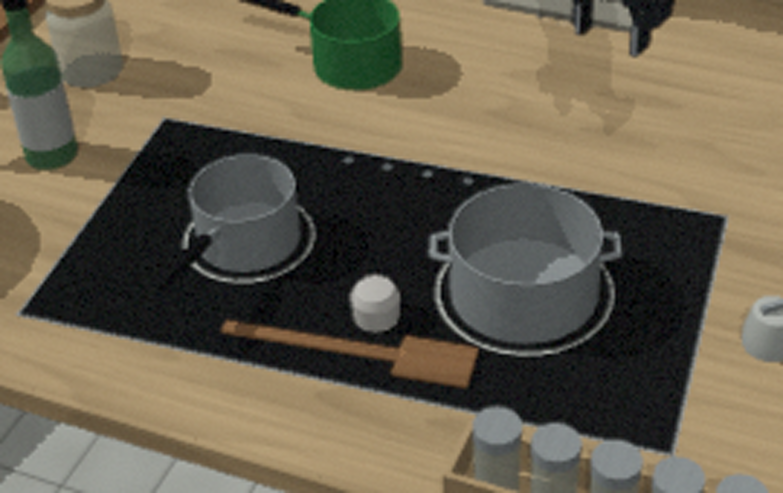

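View pics/crop6.png

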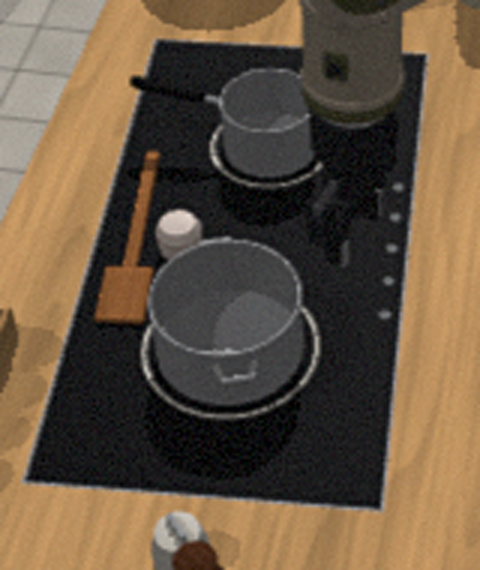

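Both pans stand inside their rings with black glass showing all round: the small ring in the scene crop at (250,240) and the large at (525,290). The salt cellar and spatula haven't moved, and the gripper is clear. Handing in.

```bash
python3 -c "
from workcell import ticket; print(ticket.hand_in())"
```

```text
the job is handed in; nothing more can be done
None
```

Both pans now stand inside their own rings, and I handed the job in at about 12 s of robot time. I pushed each one flat along the glass with the half-open fingers, first the steel saucepan and then the pot. Each push stopped slightly short, then a small nudge finished it, and the gripper backed off and lifted.

My last checks used both fixed cameras:

| Pan | Offset from ring centre | Room allowed |
|---|---|---|
| Saucepan | about 1–3 mm | 12 mm |
| Pot | about 1–2 mm | 12 mm |

- **Ring fit:** my first separate fit of the large ring was wrong because too little of its line showed. I replaced it with a joint fit using the known 320 mm spacing, and on that the two cameras agree within 2 mm.
- **Lost reading:** one side-camera reading of the saucepan failed while the arm blocked the view; later ones agreed.
- **Other items:** the salt cellar, spatula and green pan looked unmoved in the final pictures. The other bystanders I did not measure again. The wrist force readings at the end of each move were all under 4 N.

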